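# Balance a laser head on the knife edge and put its mounting saddle on the balance point

## Task

The long laser head will hang from a single post, so its mounting saddle must sit on its balance point, which you have to find: with light pushes on the end of the head, never gripping or lifting it, slide it over the knife edge of the balancing stand until its tail comes up off the rest and, let go, it lies level on the edge alone. Then mark the point with the saddle: set it gently over the head straight above the edge, fully seated, and let go, so that the head still lies level on the edge. Leave the other things on the table where they are.

Things in the scene. Friction and masses are not known exactly. Their poses are not given: they have to be found in the camera images.
- stand: Bare-metal balancing stand bolted to the table: base plate 70x190x10 mm, knife edge across its middle, and 65 mm to either side (along y) a padded rest 10 mm long, top at z = 41 mm. Origin: centre of the plate's underside; y along the plate, from rest to rest. Low cheeks on the edge (up to z = 53 mm) and on the rests (49 mm) guide the head sideways with 1.5 to 2 mm of play to a side.
- edge (a point): Middle of the top of the knife edge, 45 mm above the table; axes as the stand's. Its top is a flat land 12 mm long (6 mm to either side along y): while the head's balance point is above this land, the untouched head lies level on the edge alone; short of it, it leans on the -y rest (about 0.063 rad); past it, it tips onto the +y rest.
- laser_head: Closed grey square housing, 28 wide (x) x 200 long (y) x 28 mm high (z), black end caps, about 0.6 kg. Origin: centre of its underside; y points along it, tail to nose, the same way as the stand's y. It lies in the stand's guides and starts leaning on the -y rest. Its balance point cannot be seen: up to 22 mm from the middle, towards either end.
- head_tail (a point): Centre of the head's flat rear (-y) end face, 14 mm above its underside; axes as the head's. Pushing here along +y slides the head over the edge against light friction (a few N). A finger left against an end face holds that end by friction and hides the tipping.
- head_nose (a point): Centre of the head's flat front (+y) end face, 14 mm above its underside; axes as the head's. Push here to bring the head back if it went too far.
- saddle: Bare-metal saddle, 44 wide (x) x 24 long (y) x 47 mm tall, 0.1 kg, standing on its two legs: an inverted U, its slot along y 30 mm wide, 12 mm deep, flared to 38 mm at the mouth; a small thumb screw on one leg; either way round is right. Origin: between the legs' feet, at their undersides. Fully seated, the origin is 16 mm above the head's underside.
- stub_top (a point): Centre of the top of the saddle's square stub (14x14 mm, 30 mm tall, sides along the saddle's x and y), to hold it by; 47 mm above the saddle's origin; axes as the saddle's.
- objective: Bystander: chrome microscope objective standing on its thread, 27x27x47 mm. Origin: centre of its underside.
- post_holder: Bystander: black cylindrical post holder with a thumb screw, 75 mm tall. Origin: centre of its underside.
- fork: Bystander: flat slotted clamping fork, 28x75x14 mm. Origin: centre of its underside.
- kmount: Bystander: black square mirror mount, 46x50x50 mm. Origin: centre of its underside.

How it is judged:
By the outcome, as a careful person would: the job done as asked, in the order asked, and still so for the second after the job is handed in, with the robot touching nothing.
It also fails if it takes over 72 s, if anything falls off the work surface, if the arm or the gripper's body presses on something with over 40 N, if the wrist force passes 120 N, or if a joint passes its speed limit or range.

## Robot

A 6-joint arm with a two-finger parallel gripper is mounted at the origin on a cart in front of the work surface, level with it; the furniture and walls round the work are solid. World frame = base frame: x ahead of the robot, y to its left, z up, the work surface at z = 0. Lengths are in m, angles in rad, forces in N, time in s.
With the tool pointing down it reaches from about 0.35 to 0.775 m from the base axis. Payload 5.5 kg.
Tool frame: the origin (TCP) lies on the centre line of the jaws, within the pads' length; the fingertips stand 11 mm ahead of it and the grasp point (between the pads) lies 8 mm behind it (env.tip_extent is the distance from the TCP to the fingertips, in m); z points along the fingers, y is the line along which they close (so a half turn about z gives the same grasp; the last joint's range is limited). The gripper opens to 85 mm and grips with 20 to 120 N. Pads are 22 mm wide; open, the fingers measure 114 mm over their backs; the gripper's body (76 mm by 85 mm) begins 54 mm behind the grasp point. The pads swing forward as they close: fully open they stand 13 mm farther back than shut.
Start: joints at [1.018, 0.313, 0.046, 1.304, 0, 1.431], TCP at [0.231, 0.527, 0.242] pointing down, gripper open.
Joint ranges: [-2.76, 2.76], [-0.86, 1.69], [-1.03, 1.26], [-2.2, 2.34], [-1.47, 1.5], [-3.14, 3.14]. Speed limits (rad/s): [2.57, 2.57, 3.14, 3.14, 3.14, 3.14].

## Interface

Orientations are given as a unit quaternion [w, x, y, z].
In Python, from workcell import env gives the robot as it stands.
- The arm moves only by the shell command python3 -m jog 'ROWS' [FORCE]. ROWS is JSON, a list of rows, each a list of 5 numbers: the gripper's target within -1 to 1 (shut at 1, half-way at 0, fully open at -1), then the shift along the tool's x, y, z in m, then the turn about the tool's z in degrees. In form: [[fingers, tx, ty, tz, turn], ...]. A call has 1 to 5 rows; each row shifts and turns the commanded pose from where the row before left it, along the tool's axes as they then stand; what a row does not reach is not made up. A row lasts 1/12 s, in which the tool goes at most 41.7 mm and 7.16 degrees, less where a joint would pass 70% of its speed; a pose out of reach is approached as far as the arm can. A call is refused whole if a number of a shift passes 0.0417 or a number of a turn 7.16, either way. A call with a gripper value outside its range is refused whole. The fingers move at their own pace and stop on an object; FORCE is the grip in N (left out, the last holds). Time passes only in rows, so rows that do not move let the fingers close. It gives the time, the measured TCP pose, the force, the opening and the grip force at its end, in the units of the state.
- env.get_state(): the state, without advancing time (a new reading comes with each control period).
- env.read_camera(name): name is "scene" or "top" or "wrist"; returns a dict with "img" (384x512x3 uint8, red, green, blue), "fov_y" (degrees; the focal length in pixels is half the picture's height over the tangent of half this angle, whatever the lens; pixels are square), "cx", "cy" (the principal point, pixels), "T" (4x4, takes a point from camera to world coordinates). Camera axes: x right, y up, looking along -z (the intrinsics and any distortion apply to the point x, -y, -z); pixel columns grow to the right and rows downward; lengths in m; the calibration is good to about 2 mm. A picture is of the moment at which its call begins. There is no depth.
- env.hand_in(): hands the job in; it is judged then, once.
The state is a dict: "clock": time; "joint_pos": joint angles; "qvel": joint speeds; "tau": joint torques, N m; "tcp_pos": TCP position; "orientation": TCP orientation; "wrist_force": force on the tool from outside, world axes, zero at the start; "ft_torque": the same for the moment, N m; "finger_gap": finger opening in m; "grip_force": force on a finger pad.
Only numpy, scipy, OpenCV 4.12 (cv2) and the standard library are available. Lean on these libraries where they do the work, as an engineer would, in place of code of your own. Each camera call takes 0.05 s, during which the arm holds its last target. There are 200 camera calls.

## Working session

There is one attempt and no reset: what is moved stays moved. The work goes in short steps, Python scripts to look and compute and a shell command to move; the robot and the scene stay as the last step left them, time stands still between calls to the robot, and variables do not carry over. Pictures are saved under pics/ and viewed, at most 13 in all, crops included, and the job is handed in when it is done.

```bash
ls; mkdir -p pics; cat > h.py <<'E'
import numpy as np, cv2
from workcell import env
def cam(n,save=None):
    c=env.read_camera(n)
    if save: cv2.imwrite('pics/'+save,c['img'][:,:,::-1])
    return c
def ray(c,u,v):
    f=c['img'].shape[0]/2/np.tan(np.radians(c['fov_y'])/2)
    k={a:b for a,b in c.items() if a not in('img','T','fov_y','cx','cy')}
    T=np.array(c['T']); d=np.array([(u-c['cx'])/f,-(v-c['cy'])/f,-1.]); return T[:3,3],T[:3,:3]@d
def onz(c,u,v,z):
    o,d=ray(c,u,v); return o+d*(z-o[2])/d[2]
def proj(c,p):
    f=c['img'].shape[0]/2/np.tan(np.radians(c['fov_y'])/2)
    T=np.array(c['T']); q=T[:3,:3].T@(np.array(p)-T[:3,3]); return c['cx']+f*q[0]/-q[2], c['cy']-f*q[1]/-q[2]
E
python3 - <<'E'
from h import *
a=cam('top','top0.png');b=cam('scene','scene0.png')
for c in(a,b): print({k:v for k,v in c.items() if k!='img'})
print(env.get_state())
E
```

```text
pics
{'fov_y': 45.013590840125374, 'cx': 249.97609003428346, 'cy': 183.76709412904623, 'T': array([[ 0.01710475,  0.98818609, -0.15230125,  0.35482695],
       [-0.99962423,  0.01363799, -0.0237782 ,  0.20034323],
       [-0.02142021,  0.15265074,  0.98804804,  1.1226836 ],
       [ 0.        ,  0.        ,  0.        ,  1.        ]])}
{'fov_y': 42.8983541299836, 'cx': 255.1492727615375, 'cy': 195.07338446608534, 'T': array([[-0.44005345,  0.34552546, -0.82883359, -0.35324047],
       [-0.89796912, -0.16716433,  0.40707191,  0.64436539],
       [ 0.0021023 ,  0.92340037,  0.38383243,  0.48879094],
       [ 0.        ,  0.        ,  0.        ,  1.        ]])}
{'clock': 0.1, 'joint_pos': array([1.01838835e+00, 3.13918224e-01, 4.51108009e-02, 1.30356855e+00,
       2.06185091e-05, 1.43122127e+00]), 'qvel': array([ 0.00038015, -0.0018791 ,  0.0044716 , -0.00093397, -0.00083763,
        0.00028153]), 'tau': array([ 3.24146116e-03, -4.81727207e+01,  2.99243134e+01,  1.28404837e-02,
       -4.87757052e-05,  1.96011416e-05]), 'tcp_pos': array([0.23046398, 0.52634118, 0.24150948]), 'orientation': array([-2.77551271e-04,  2.04953697e-01,  9.78771351e-01, -7.39523287e-04]), 'wrist_force': array([ 0.8884113 , -0.22387003,  0.39545493]), 'ft_torque': array([ 0.03648963,  0.02085686, -0.00748242]), 'grip_force': 0.0, 'finger_gap': 0.08529473411534415}
```

View pics/top0.png

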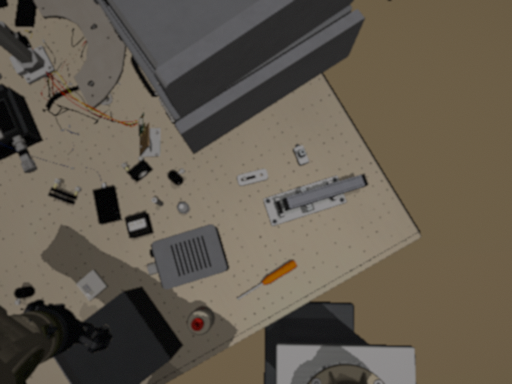

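View pics/scene0.png

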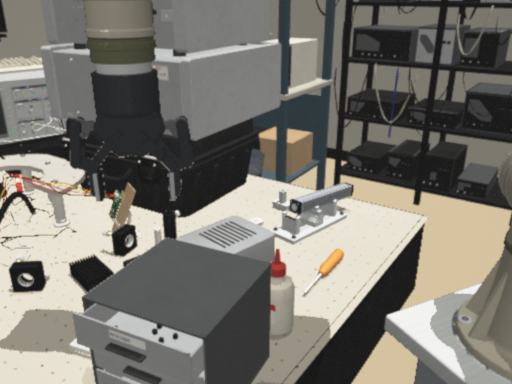

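The top view shows the stand near (305,200), with the head from (275,207) to (367,181), the saddle near (301,154) and the fork at (253,177). I'll enlarge crops of both views.

```bash
python3 - <<'E'
from h import *
a=cv2.imread('pics/top0.png')[135:235,230:385]; b=cv2.imread('pics/scene0.png')[170:250,260:365]
a=cv2.resize(a,(620,400),interpolation=2); b=cv2.resize(b,(256,195),interpolation=2)
b=cv2.resize(cv2.imread('pics/scene0.png')[175:245,262:362],(0,0),fx=6,fy=6,interpolation=2)[:,:600]
cv2.imwrite('pics/a.png',a)
cv2.imwrite('pics/b.png',b)
c=cam('top')
for n,u,v,z in[('plate L',265,205,.01),('tail',367,181,.065),('noseL',278,205,.075),('saddle',301,154,.047),('fork',253,177,.014)]: print(n,onz(c,u,v,z).round(3))
E
```

```text
plate L [0.475 0.19  0.01 ]
tail [ 0.528 -0.043  0.065]
noseL [0.468 0.161 0.075]
saddle [0.594 0.107 0.047]
fork [0.542 0.22  0.014]
```

View pics/a.png

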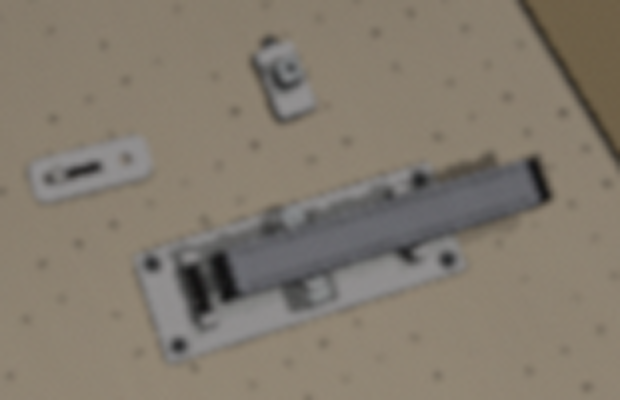

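View pics/b.png

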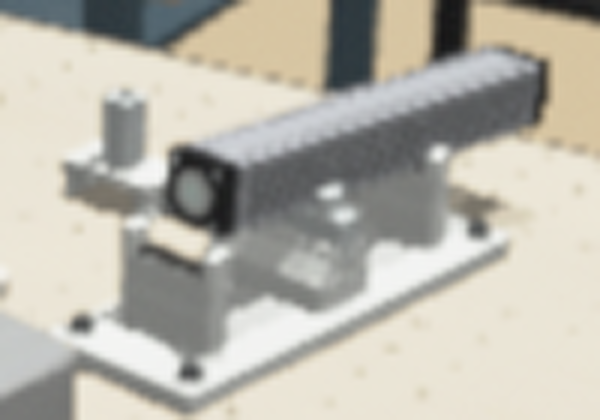

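The nose (white window) is the left end, at crop b (195,195), and it is raised. The tail is the right end, at crop a (545,178), and leans on the far rest. So stand +y points left in the top image. Plate screws in crop a: (152,263), (178,345), (420,178), (447,260).

```bash
python3 - <<'E'
from h import *
from scipy.spatial.transform import Rotation as R
c=cam('top')
P=lambda u,v,z: onz(c,230+u/4,135+v/4,z)
s=[P(*p,.012) for p in[(152,263),(178,345),(420,178),(447,260)]]
ctr=np.mean(s,0); y=(s[0]+s[1]-s[2]-s[3])[:2]; y/=np.linalg.norm(y); x=np.array([y[1],-y[0]])
print('stand',ctr.round(4),'y',y.round(4),'yaw(deg of y)',np.degrees(np.arctan2(y[1],y[0])).round(2), 'spans',np.linalg.norm(s[0]-s[2]).round(3),np.linalg.norm(s[0]-s[1]).round(3))
for n,u,v,z in[('tailtop',548,178,.064),('nosetop',213,278,.079)]:
    p=P(u,v,z)[:2]-ctr[:2]; print(n,P(u,v,z).round(4),'along',(p@y).round(4),'side',(p@x).round(4))
print('stub',P(287,70,.047).round(4))
a,b=P(262,60,.017),P(297,117,.017);print('saddle body ends',a.round(4),b.round(4))
st=env.get_state();m=R.from_quat(st['orientation'],scalar_first=True).as_matrix();print(m.round(3)); print(np.degrees(np.arctan2(m[1,1],m[0,1])))
E
```

```text
stand [0.4876 0.0943 0.012 ] y [-0.3167  0.9485] yaw(deg of y) 108.46 spans 0.17 0.052
tailtop [ 0.5317 -0.0436  0.064 ] along -0.1447 side -0.0018
nosetop [0.4693 0.1494 0.079 ] along 0.0581 side 0.0002
stub [0.5973 0.1049 0.047 ]
saddle body ends [0.6101 0.1174 0.017 ] [0.575  0.0962 0.017 ]
[[-0.916  0.401 -0.001]
 [ 0.401  0.916 -0.001]
 [ 0.    -0.001 -1.   ]]
66.34790894361299
```

Geometry checks out: screw span 170x52 mm, head length about 203 mm. After a turn of +47.9° about tool z, tool x = stand +y and tool y = stand +x. I'll turn now, then travel to behind the tail.

```bash
python3 -m jog '[[1,0,0,0,7],[1,0,0,0,7],[1,0,0,0,7],[1,0,0,0,7],[1,0,0,0,7]]'; python3 -m jog '[[1,0,0,0,7],[1,0,0,0,5.9],[1,-0.041,0.007,0,0],[1,-0.041,0.007,0,0],[1,-0.041,0.007,0,0]]'
python3 -m jog '[[1,-0.041,0.007,0,0],[1,-0.041,0.007,0,0],[1,-0.041,0.007,0,0],[1,-0.041,0.007,0,0],[1,-0.041,0.007,0,0]]'; python3 -m jog '[[1,-0.041,0.007,0,0],[1,-0.041,0.007,0,0],[1,-0.041,0.007,0,0],[1,-0.041,0.007,0,0],[1,-0.041,0.007,0,0]]'
python3 - <<'E'
from h import *
from scipy.spatial.transform import Rotation as R
st=env.get_state();m=R.from_quat(st['orientation'],scalar_first=True).as_matrix()
print(st['clock'],np.degrees(np.arctan2(m[1,1],m[0,1])),m.T@(np.array([.543,-.072,.061])-st['tcp_pos']))
E
```

```text
clock: 0.62
tcp_pos: [0.2306, 0.5266, 0.2421]
orientation: [-0.0, 0.492, 0.87, -0.0]
wrist_force: [-0.2, -0.0, 0.0]
finger_gap: 0.0259
grip_force: 0.0
clock: 1.03
tcp_pos: [0.2895, 0.4157, 0.2418]
orientation: [0.0, 0.584, 0.812, -0.0]
wrist_force: [1.9, -0.9, -0.1]
finger_gap: -0.0002
grip_force: 0.0
clock: 1.45
tcp_pos: [0.388, 0.2315, 0.2424]
orientation: [0.0, 0.584, 0.811, 0.0]
wrist_force: [0.6, 0.7, 0.5]
finger_gap: 0.0001
grip_force: 0.0
clock: 1.87
tcp_pos: [0.4861, 0.0479, 0.2424]
orientation: [0.0, 0.585, 0.811, 0.0]
wrist_force: [1.4, 0.6, -0.6]
finger_gap: -0.0
grip_force: 0.0
1.8667 18.43214692840854 [-0.13171194  0.01599589  0.18135539]
```

```bash
python3 - <<'E'
from h import *
c=cam('wrist','w1.png'); print({k:v for k,v in c.items() if k!='img'})
E
```

```text
{'fov_y': 61.93640837382296, 'cx': 252.23081154906367, 'cy': 194.56435222494846, 'T': array([[ 0.94850651, -0.30621444, -0.08104396,  0.46534987],
       [ 0.31675509,  0.91589872,  0.24656795,  0.11006134],
       [-0.0012746 , -0.25954239,  0.96573088,  0.37392015],
       [ 0.        ,  0.        ,  0.        ,  1.        ]])}
```

View pics/w1.png

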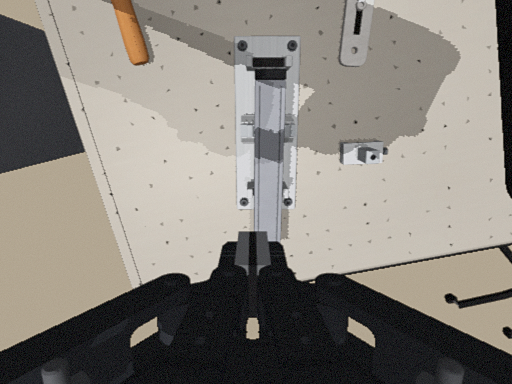

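The wrist view is aligned with the stand. Plate screws are at (242,45), (292,45), (244,202), (288,202). The head lies up the middle, and the saddle is at about (362,152), nearly parallel to the stand.

```bash
python3 - <<'E'
from h import *
c=cam('wrist')
s=[onz(c,*p,.012) for p in[(242,45),(292,45),(244,202),(288,202)]]
ctr=np.mean(s,0); y=(s[0]+s[1]-s[2]-s[3])[:2]; y/=np.linalg.norm(y)
print('stand',ctr.round(4),np.degrees(np.arctan2(y[1],y[0])).round(2),np.linalg.norm(s[0]-s[2]).round(3),np.linalg.norm(s[0]-s[1]).round(3))
im=cv2.resize(c['img'][125:180,325:405],(800,550),interpolation=cv2.INTER_CUBIC)
cv2.imwrite('pics/w2.png',im[:,:,::-1])
E
python3 -m jog '[[1,-0.041,0.005,0,0],[1,-0.041,0.005,0,0],[1,-0.041,0.006,0,0],[1,-0.009,0,0.04,0],[1,0,0,0.04,0]]'
python3 -m jog '[[1,0,0,0.04,0],[1,0,0,0.04,0],[1,0,0,0.02,0],[1,0,0,0,0]]'
```

```text
stand [0.4918 0.0876 0.012 ] 108.43 0.17 0.052
clock: 2.38
tcp_pos: [0.5465, -0.0736, 0.1636]
orientation: [0.004, 0.586, 0.81, 0.001]
wrist_force: [-0.1, 0.4, -0.7]
finger_gap: -0.0001
grip_force: 0.0
clock: 2.72
tcp_pos: [0.5381, -0.0685, 0.057]
orientation: [-0.005, 0.585, 0.811, -0.002]
wrist_force: [-0.5, 0.3, 0.1]
finger_gap: -0.0002
grip_force: 0.0
```

View pics/w2.png

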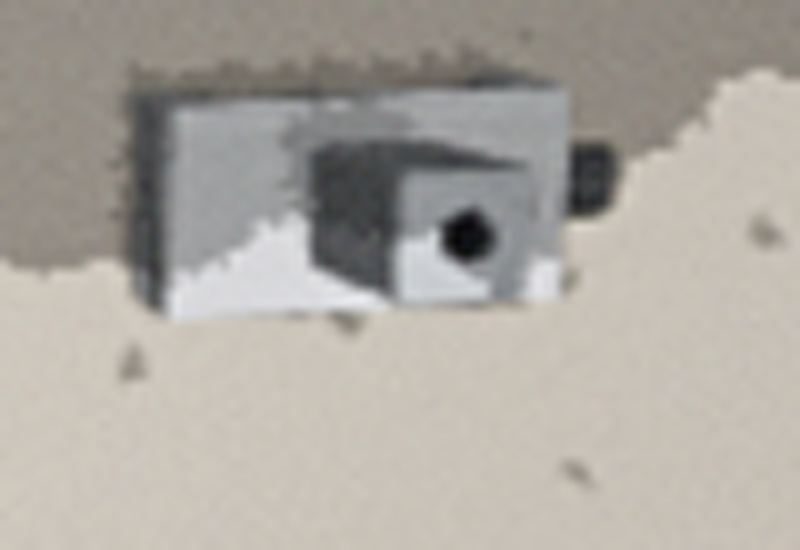

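```bash
cat >> h.py <<'E'
S=np.array([.4876,.0943]); Y=np.array([-.3165,.9486]); X=np.array([.9486,.3165])
def sf(p): d=np.array(p)[:2]-S; return np.array([d@X,d@Y,p[2]])   # stand frame
def onplane(c,u,v,x=0):
    o,d=ray(c,u,v); o3=sf(o); d3=sf(o+d)-o3; return o3+d3*(x-o3[0])/d3[0]
E
python3 - <<'E'
from h import *
T=np.array([[ 0.94850651, -0.30621444, -0.08104396,  0.46534987],[ 0.31675509,  0.91589872,  0.24656795,  0.11006134],[-0.0012746,-0.25954239,0.96573088,0.37392015],[0,0,0,1]])
c=dict(cam('wrist'));d=dict(c);d['T']=T
s=[onz(d,*p,.012) for p in[(242,45),(292,45),(244,202),(288,202)]]
print('stand',np.mean(s,0).round(4)); 
p=env.get_state(); print('tcp in stand',sf(p['tcp_pos']).round(4),p['clock'])
print('stub',onz(d,371.5,148.5,.047))
c=cam('scene','s1.png')
im=c['img'][185:225,275:325]; cv2.imwrite('pics/s1c.png',cv2.resize(im[:,:,::-1],(600,480),interpolation=0))
E
```

```text
stand [0.4866 0.0948 0.012 ]
tcp in stand [-0.0019 -0.1715  0.0599] 2.7667
stub [0.59257131 0.11116253 0.047     ]
```

View pics/s1c.png

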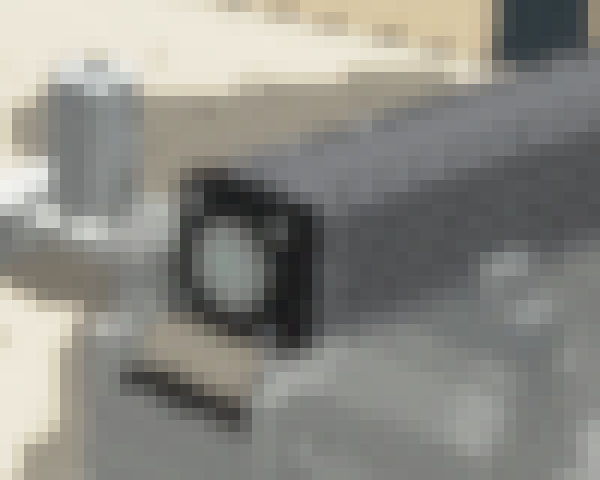

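The crop shows the nose's black cap with its window, centred near full-image (295.5,206.5). I'll track the cap's dark blob, and start pushing.

```bash
cat >> h.py <<'E'
def nose(prev=None):
    c=cam('scene'); g=c['img'].max(2)
    m=(g<75).astype(np.uint8); m[:185]=0; m[240:]=0; m[:,:262]=0; m[:,330:]=0
    n,l,st,ce=cv2.connectedComponentsWithStats(m,connectivity=8)
    i=1+np.argmax(st[1:,4]); u,v=ce[i]; p=onplane(c,u,v)
    h=p[1]*1; t=env.get_state()
    print('blob',st[i],'nose along %.1f z %.1f mm'%(p[1]*1e3,p[2]*1e3),'tilt~%.3f'%((p[2]-.059)/p[1]),'tcp',(sf(t['tcp_pos'])*1e3).round(1),'F',t['wrist_force'].round(1),t['clock'])
E
python3 -c "
from h import *
nose()"
python3 -m jog '[[1,0.005,0.001,0,0],[1,0.005,0.001,0,0],[1,0.003,0,0,0],[1,0.003,0,0,0],[1,0.003,0,0,0]]'
python3 -m jog '[[1,0.003,0,0,0],[1,0.003,0,0,0],[1,0.003,0,0,0],[1,0.003,0,0,0],[1,0,0,0,0]]'
python3 -c "
from h import *
nose()"
```

```text
blob [290 199  12  15  95] nose along 47.4 z 62.3 mm tilt~0.070 tcp [   1.  -173.5   63.5] F [ 0.9  0.6 -0.3] 2.8667
clock: 3.28
tcp_pos: [0.539, -0.0514, 0.0631]
orientation: [0.001, 0.584, 0.811, 0.0]
wrist_force: [1.8, -3.7, 1.4]
finger_gap: -0.0003
grip_force: 2.4
clock: 3.7
tcp_pos: [0.5364, -0.0412, 0.0636]
orientation: [0.002, 0.585, 0.811, -0.0]
wrist_force: [1.8, -3.9, 3.5]
finger_gap: -0.0001
grip_force: 2.4
blob [287 201  13  15  96] nose along 55.7 z 62.7 mm tilt~0.066 tcp [   3.4 -144.    63.5] F [ 1.4 -3.6  3.7] 3.75
```

```bash
python3 -m jog '[[1,0.002,-0.001,0,0],[1,0.002,-0.001,0,0],[1,0,0,0,0],[1,-0.006,-0.001,0,0],[1,0,0,0,0]]'
python3 -c "
from h import *
nose()"
python3 -m jog '[[1,0.006,0,0,0],[1,0.002,0,0,0],[1,0.002,0,0,0],[1,0,0,0,0],[1,-0.006,0,0,0]]'
python3 -m jog '[[1,0,0,0,0],[1,0,0,0,0]]'
python3 -c "
from h import *
nose()"
```

```text
clock: 4.17
tcp_pos: [0.5323, -0.0433, 0.0622]
orientation: [-0.0, 0.585, 0.811, 0.0]
wrist_force: [-0.4, 0.3, 0.8]
finger_gap: -0.0
grip_force: 0.0
blob [285 201  12  15  95] nose along 63.9 z 64.4 mm tilt~0.084 tcp [  -1.4 -144.2   61.9] F [-0.4 -0.4 -0.8] 4.2167
clock: 4.63
tcp_pos: [0.5304, -0.0379, 0.0621]
orientation: [-0.001, 0.584, 0.812, 0.0]
wrist_force: [-0.2, -0.2, 0.2]
finger_gap: -0.0002
grip_force: 0.0
clock: 4.8
tcp_pos: [0.5309, -0.039, 0.062]
orientation: [-0.001, 0.585, 0.811, 0.0]
wrist_force: [0.4, 0.4, 0.1]
finger_gap: 0.0001
grip_force: 0.0
blob [283 201  13  19 121] nose along 69.6 z 61.6 mm tilt~0.037 tcp [  -1.2 -140.1   62. ] F [0.3 0.9 0. ] 4.85
```

```bash
sed -i 's/u,v=ce\[i\]; p=/yy,xx=np.nonzero(l==i); k=(yy<yy.min()+15); u,v=xx[k].mean(),yy[k].mean(); p=/' h.py
python3 -c "
from h import *
nose()"
python3 -m jog '[[1,0.006,0,0,0],[1,0.002,0,0,0],[1,0.002,0,0,0],[1,0,0,0,0],[1,-0.006,0,0,0]]'
python3 -m jog '[[1,0,0,0,0],[1,0,0,0,0]]'
python3 -c "
from h import *
nose()"
```

```text
blob [283 201  13  19 123] nose along 69.6 z 64.7 mm tilt~0.083 tcp [  -1.1 -140.1   62. ] F [ 0.1 -0.1  0.3] 4.9
clock: 5.32
tcp_pos: [0.5294, -0.0343, 0.0623]
orientation: [-0.001, 0.584, 0.812, 0.0]
wrist_force: [-1.1, 0.3, -0.1]
finger_gap: 0.0003
grip_force: 0.0
clock: 5.48
tcp_pos: [0.5298, -0.0354, 0.0621]
orientation: [-0.0, 0.585, 0.811, 0.0]
wrist_force: [-0.1, 0.2, -0.7]
finger_gap: 0.0
grip_force: 0.0
blob [282 202  13  18 118] nose along 72.3 z 63.9 mm tilt~0.067 tcp [  -1.1 -136.3   62.1] F [0.8 0.1 0.3] 5.5333
```

```bash
python3 -m jog '[[1,0.006,0,0,0],[1,0.002,0,0,0],[1,0.002,0,0,0],[1,0,0,0,0],[1,-0.006,0,0,0]]'
python3 -m jog '[[1,0,0,0,0],[1,0,0,0,0]]'
python3 -c "
from h import *
nose()"
python3 -m jog '[[1,0.006,0,0,0],[1,0.002,0,0,0],[1,0.002,0,0,0],[1,0,0,0,0],[1,-0.006,0,0,0]]'
python3 -m jog '[[1,0,0,0,0],[1,0,0,0,0]]'
python3 -c "
from h import *
nose()"
```

```text
clock: 5.95
tcp_pos: [0.5281, -0.0305, 0.0622]
orientation: [-0.001, 0.584, 0.812, 0.0]
wrist_force: [0.5, 0.3, 0.4]
finger_gap: 0.0002
grip_force: 0.0
clock: 6.12
tcp_pos: [0.5285, -0.0316, 0.0621]
orientation: [-0.001, 0.585, 0.811, 0.0]
wrist_force: [-0.2, 0.3, 0.6]
finger_gap: 0.0001
grip_force: 0.0
blob [281 202  14  18 115] nose along 76.7 z 64.4 mm tilt~0.070 tcp [  -1.1 -132.2   62.1] F [ 0.9 -0.6  0.5] 6.1667
clock: 6.58
tcp_pos: [0.5268, -0.0267, 0.0622]
orientation: [-0.001, 0.584, 0.812, 0.0]
wrist_force: [0.5, -0.1, -0.6]
finger_gap: -0.0001
grip_force: 0.0
clock: 6.75
tcp_pos: [0.5272, -0.0278, 0.0621]
orientation: [-0.001, 0.585, 0.811, 0.0]
wrist_force: [0.7, -0.1, -0.7]
finger_gap: -0.0
grip_force: 0.0
blob [280 203  15  17 107] nose along 79.6 z 63.6 mm tilt~0.058 tcp [  -1.1 -128.3   62.1] F [ 0.5 -0.1 -0.3] 6.8
```

```bash
python3 -m jog '[[1,0.006,0,0,0],[1,0.002,0,0,0],[1,0.002,0,0,0],[1,0,0,0,0],[1,-0.006,0,0,0]]'
python3 -m jog '[[1,0,0,0,0],[1,0,0,0,0]]'
python3 - <<'E'
from h import *
nose(); c=cam('wrist'); a=c['img']; b=cam('scene')['img'][170:250,262:362]
cv2.imwrite('pics/k.png',cv2.resize(np.hstack([cv2.resize(a,(256,192)),cv2.resize(b,(240,192),interpolation=2)]),(0,0),fx=1.6,fy=1.6)[:,:,::-1])
E
```

```text
clock: 7.22
tcp_pos: [0.5256, -0.0229, 0.0622]
orientation: [-0.001, 0.584, 0.812, 0.0]
wrist_force: [0.5, 0.1, -0.9]
finger_gap: -0.0
grip_force: 0.0
clock: 7.38
tcp_pos: [0.526, -0.024, 0.0621]
orientation: [-0.001, 0.585, 0.811, 0.0]
wrist_force: [0.2, 0.6, 0.2]
finger_gap: 0.0001
grip_force: 0.0
blob [279 203  16  17 109] nose along 82.9 z 63.9 mm tilt~0.059 tcp [  -1.1 -124.2   62.1] F [-0.1  1.1 -0.4] 7.4333
```

View pics/k.png

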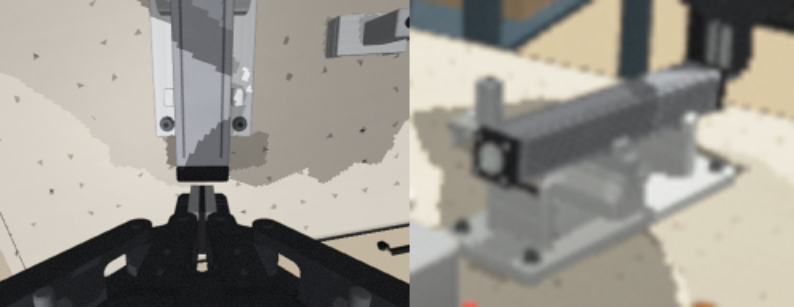

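Left: the tail cap is at about wrist px (252,217), clear of the finger. Right: the nose is still up, so the head still leans on the tail rest. I'll continue, adding the cap width in the wrist view as a second height measure.

```bash
cat >> h.py <<'E'
def tail():
    c=cam('wrist'); m=(c['img'].max(2)<60).astype(np.uint8); m[235:]=0; m[:150]=0; m[:,:190]=0; m[:,330:]=0
    n,l,st,ce=cv2.connectedComponentsWithStats(m)
    i=1+np.argmax(st[1:,4]); x,y,w,h,a=st[i]; s=np.mean([c['img'].shape[0]])
    r=l[y+h//2]==i; f=192/np.tan(np.radians(c['fov_y'])/2); o=sf(np.array(c['T'])[:3,3])
    area_w=a/h; depth=f*.028/area_w; R=np.array(c['T'])[:3,:3]; v=y+h/2
    d=R@np.array([0,-(v-c['cy'])/f,-1.]); p=sf(np.array(c['T'])[:3,3]+d*depth)
    print('cap',st[i],'w %.2f'%area_w,'tail cap top along %.1f z %.1f'%(p[1]*1e3,p[2]*1e3))
E
python3 -c "
from h import *
tail()"
python3 -m jog '[[1,0.006,0,0,0],[1,0.002,0,0,0],[1,0.002,0,0,0],[1,0,0,0,0],[1,-0.006,0,0,0]]'
python3 -m jog '[[1,0,0,0,0],[1,0,0,0,0]]'
python3 -c "
from h import *
nose();tail()"
```

```text
cap [ 221  207   65   20 1224] w 61.20 tail cap top along -106.6 z 55.0
clock: 8.0
tcp_pos: [0.5244, -0.0192, 0.0623]
orientation: [-0.001, 0.584, 0.812, 0.0]
wrist_force: [0.1, 0.3, 0.4]
finger_gap: 0.0002
grip_force: 0.0
clock: 8.17
tcp_pos: [0.5247, -0.0202, 0.0621]
orientation: [-0.001, 0.585, 0.811, 0.0]
wrist_force: [-0.3, 0.4, -0.5]
finger_gap: 0.0001
grip_force: 0.0
blob [278 204  12  15 106] nose along 86.3 z 64.4 mm tilt~0.062 tcp [  -1.1 -120.2   62.1] F [-0.   0.3 -0.3] 8.2167
cap [ 221  208   66   19 1210] w 63.68 tail cap top along -100.9 z 60.4
```

```bash
python3 -m jog '[[1,0.006,0,0,0],[1,0.002,0,0,0],[1,0.002,0,0,0],[1,0,0,0,0],[1,-0.006,0,0,0]]'
python3 -m jog '[[1,0,0,0,0],[1,0,0,0,0]]'
python3 -c "
from h import *
nose();tail()"
python3 -m jog '[[1,0.006,0,0,0],[1,0.002,0,0,0],[1,0.002,0,0,0],[1,0,0,0,0],[1,-0.006,0,0,0]]' | head -1
python3 -m jog '[[1,0,0,0,0],[1,0,0,0,0]]' | head -1
python3 -c "
from h import *
nose();tail()"
```

```text
clock: 8.68
tcp_pos: [0.523, -0.0154, 0.0622]
orientation: [-0.001, 0.584, 0.812, 0.0]
wrist_force: [0.0, 0.6, -0.5]
finger_gap: 0.0001
grip_force: 0.0
clock: 8.85
tcp_pos: [0.5234, -0.0164, 0.0621]
orientation: [-0.001, 0.585, 0.811, 0.0]
wrist_force: [0.4, -0.3, -0.1]
finger_gap: -0.0002
grip_force: 0.0
blob [276 204  13  16 103] nose along 91.2 z 65.0 mm tilt~0.066 tcp [  -1.1 -116.3   62.1] F [ 0.1  0.5 -0.3] 8.9
cap [ 222  208   65   20 1219] w 60.95 tail cap top along -99.2 z 54.5
clock: 9.37
clock: 9.53
blob [275 205  13  15 104] nose along 94.8 z 64.8 mm tilt~0.061 tcp [  -1.1 -112.2   62. ] F [-0.  -0.3  0.1] 9.5833
cap [ 222  208   65   20 1241] w 62.05 tail cap top along -94.3 z 56.9
```

```bash
python3 -m jog '[[1,0.006,0,0,0],[1,0.002,0,0,0],[1,0.002,0,0,0],[1,0,0,0,0],[1,-0.006,0,0,0]]' | head -1
python3 -m jog '[[1,0,0,0,0],[1,0,0,0,0]]' | head -1
python3 -c "
from h import *
nose();tail()"
```

```text
clock: 10.05
clock: 10.22
blob [274 205  12  16 102] nose along 98.4 z 65.1 mm tilt~0.062 tcp [  -1.2 -108.2   62. ] F [ 1.1 -0.9  0.9] 10.2667
cap [ 222  209   66   20 1239] w 61.95 tail cap top along -90.8 z 56.8
```

```bash
python3 -m jog '[[1,0.006,0,0,0],[1,0.002,0,0,0],[1,0.002,0,0,0],[1,0,0,0,0],[1,-0.006,0,0,0]]' | head -1
python3 -m jog '[[1,0,0,0,0],[1,0,0,0,0]]' | head -1
python3 -c "
from h import *
nose();tail()"
```

```text
clock: 10.73
clock: 10.9
blob [273 206  12  15 103] nose along 101.5 z 64.5 mm tilt~0.054 tcp [  -1.2 -104.2   62. ] F [ 0.4  0.5 -0.7] 10.95
cap [ 223  209   66   20 1236] w 61.80 tail cap top along -86.9 z 56.4
```

```bash
python3 -m jog '[[1,0.006,0,0,0],[1,0.002,0,0,0],[1,0.002,0,0,0],[1,0,0,0,0],[1,-0.006,0,0,0]]' | head -1
python3 -m jog '[[1,0,0,0,0],[1,0,0,0,0]]' | head -1
python3 -c "
from h import *
nose();tail()"
```

```text
clock: 11.42
clock: 11.58
blob [271 208  13  15 105] nose along 105.4 z 61.2 mm tilt~0.020 tcp [  -1.2 -100.1   62. ] F [ 0.1  1.1 -0.3] 11.6333
cap [ 224  209   67   21 1271] w 60.52 tail cap top along -84.1 z 53.6
```

```bash
python3 -m jog '[[1,0.006,0,0,0],[1,0.002,0,0,0],[1,0.002,0,0,0],[1,0,0,0,0],[1,-0.006,0,0,0]]' | head -1
python3 -m jog '[[1,0,0,0,0],[1,0,0,0,0]]' | head -1
python3 -c "
from h import *
nose();tail()"
```

```text
clock: 12.1
clock: 12.27
blob [270 210  12  15 100] nose along 110.4 z 57.6 mm tilt~-0.012 tcp [ -1.  -96.4  62.2] F [0.4 0.7 0.9] 12.3167
cap [ 224  211   68   24 1394] w 58.08 tail cap top along -84.1 z 48.3
```

```bash
python3 -m jog '[[1,0,0,0,0],[1,0,0,0,0],[1,0,0,0,0],[1,0,0,0,0]]' | head -1
python3 -c "
from h import *
nose();tail();nose();tail()
b=cam('scene')['img'][165:255,252:372]
cv2.imwrite('pics/k2.png',cv2.resize(b,(720,540),interpolation=2)[:,:,::-1])"
```

```text
clock: 12.7
blob [270 210  12  15 103] nose along 111.3 z 58.7 mm tilt~-0.002 tcp [ -0.9 -96.4  62.3] F [-0.5 -0.1  0. ] 12.75
cap [ 223  210   68   25 1392] w 55.68 tail cap top along -86.2 z 42.1
blob [270 210  13  15 101] nose along 110.7 z 58.4 mm tilt~-0.005 tcp [ -0.8 -96.4  62.3] F [ 0.3  0.7 -0.9] 12.85
cap [ 223  210   68   25 1395] w 55.80 tail cap top along -86.1 z 42.4
```

View pics/k2.png

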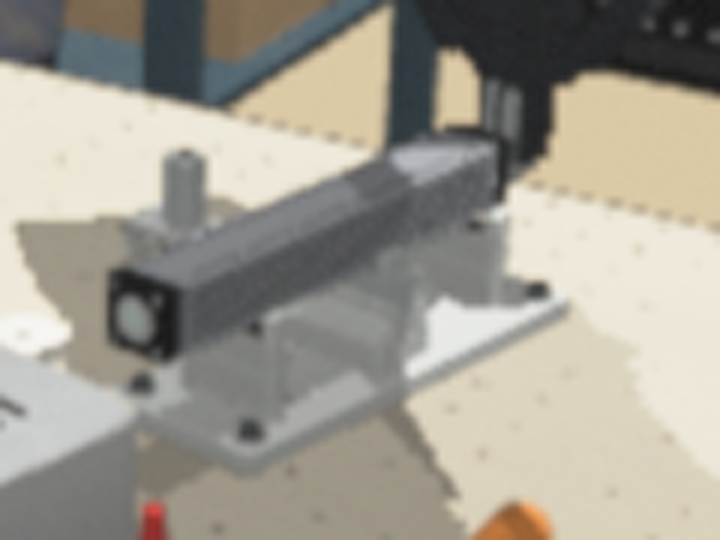

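It is level: gaps are visible at both rests and the tilt is about 0. I'll retreat, rise and go above the saddle, fingers half open.

```bash
python3 -m jog '[[1,-0.015,0,0,0],[1,-0.02,0,0,0],[1,0,0,-0.04,0],[1,0,0,-0.04,0],[1,0,0,-0.03,0]]' | head -2
python3 -m jog '[[0,0.03,0.03,0,0],[0,0.03,0.03,0,0],[0,0.03,0.03,0,0],[0,0.024,0.015,0,0],[0,0,0,0,0]]' 
python3 -m jog '[[0,0,0,0,0],[0,0,0,0,0]]' |head -2
python3 - <<'E'
from h import *
nose()
c=cam('wrist','w3.png'); cv2.imwrite('pics/w3c.png',c['img'][:,:,::-1])
print(np.array(c['T']).tolist()); t=env.get_state(); print(sf(t['tcp_pos']))
print(proj(c,[*(S+.105*X-.0172*Y),.047]))
E
```

```text
clock: 13.37
tcp_pos: [0.5287, -0.0312, 0.1745]
clock: 13.78
tcp_pos: [0.5922, 0.1134, 0.1721]
orientation: [-0.0, 0.582, 0.813, 0.001]
wrist_force: [0.3, -0.1, 0.4]
finger_gap: 0.0426
grip_force: 0.0
clock: 13.95
tcp_pos: [0.5904, 0.1085, 0.1719]
blob [270 210  12  15  97] nose along 110.4 z 59.4 mm tilt~0.004 tcp [101.8 -19.6 172.1] F [ 0.2  0.7 -0.7] 14.0
[[0.9486105341872747, -0.3061955621032805, -0.07988949979308717, 0.5697978608197661], [0.3164361677002184, 0.9158669333249831, 0.24709494574574023, 0.1701591652582752], [-0.002491224625134905, -0.2596767956328542, 0.9656923711046496, 0.3036200279752694], [0.0, 0.0, 0.0, 1.0]]
[ 0.10180035 -0.0199641   0.1722312 ]
(np.float64(256.66593875163), np.float64(187.71216374894925))
```

View pics/w3.png

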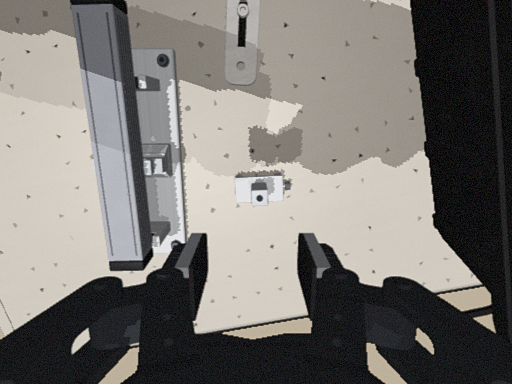

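The saddle is near (259,190), with the stub-top centre at about (259.5,197). Now its position and yaw.

```bash
python3 - <<'E'
from h import *
c=cam('wrist'); g=c['img'].astype(int)
roi=g[165:215,225:300]; sat=roi.max(2)-roi.min(2)
m=((sat<14)&(roi.max(2)>110)).astype(np.uint8)
n,l,st,ce=cv2.connectedComponentsWithStats(m); i=1+np.argmax(st[1:,4]); print(st[i])
pts=np.argwhere(l==i)[:,::-1].astype(np.float32); print(cv2.minAreaRect(pts))
q=l==i
for r in range(q.shape[0]): print(''.join('#' if v else '.' for v in q[r]) if r%2==0 else '',end='\n' if r%2==0 else '')
for p in[(259.5,197),(259,198)]: print(sf(onz(c,*p,.047)))
for p in[(236,175.5),(283,174.5)]: print(sf(onz(c,*p,.017)))
print(sf(env.get_state()['tcp_pos']))
E
```

```text
[   9    5   57   36 1296]
((37.21038055419922, 22.83867835998535), (34.5325927734375, 55.9471435546875), 87.51044464111328)
...........................................................................
...........................................................................
...........................................................................
...........................#..........#.......###.##.....#.................
.............##..........##.#.##.#.###..##..#.###.......#..................
..........#................##....##.#######..#############.................
..........################################################.................
.........#################################################.................
.........###################################################...............
.........##################..............##################......#.........
..........#################..............#########################.........
..........#################...............##################..####.........
..........#################.......#########################.###
[... 414 characters left out ...]
#######################...............................
..........................##################...............................
...........................############.#..................................
...........................................................................
...........................................................................
...........................................................................
...........................................................................
[ 0.10736843 -0.02552738  0.047     ]
[ 0.10695621 -0.02639206  0.047     ]
[ 0.08642951 -0.01345525  0.017     ]
[ 0.1293357  -0.01253788  0.017     ]
[ 0.10180116 -0.02014764  0.17231367]
```

```bash
python3 -m jog '[[0,-0.0055,0.006,0.03,0],[0,0,0,0.035,0],[0,0,0,0.03,0],[0,0,0,0.025,0],[0,0,0,0.012,0]]' |head -2
python3 -m jog '[[0,0,0,0.006,0],[0.3,0,0,0,0],[1,0,0,0,0],[1,0,0,0,0],[1,0,0,0,0]]' 30
python3 -m jog '[[1,0,0,0,0],[1,0,0,0,0],[1,0,0,0,0]]'
python3 -c "
from h import *
print(sf(env.get_state()['tcp_pos']));nose()"
```

```text
clock: 14.52
tcp_pos: [0.5958, 0.1038, 0.0368]
clock: 14.93
tcp_pos: [0.5995, 0.1052, 0.0358]
orientation: [0.001, 0.585, 0.811, 0.001]
wrist_force: [0.5, -0.1, -0.4]
finger_gap: 0.0132
grip_force: 32.2
clock: 15.18
tcp_pos: [0.5992, 0.1053, 0.0355]
orientation: [0.001, 0.585, 0.811, 0.001]
wrist_force: [0.3, -0.7, 4.1]
finger_gap: 0.0136
grip_force: 32.9
[ 0.10938685 -0.024858    0.0355208 ]
blob [277 185  14  14 106] nose along 90.5 z 112.0 mm tilt~0.586 tcp [109.4 -24.9  35.5] F [0.2 0.  5.9] 15.2333
```

```bash
python3 -m jog '[[1,0,0,-0.015,0],[1,0,0,-0.035,0],[1,0,0,-0.04,0],[1,0,0,-0.03,0],[1,0,0,0,0]]' |head -2
python3 -m jog '[[1,0.005,-0.03,0,0],[1,0.008,-0.033,0,0],[1,0.008,-0.03,0,0],[1,0.004,-0.016,0,0],[1,0,0,0,0]]'
python3 -m jog '[[1,0,0,0,0],[1,0,0,0,0]]' |head -1
python3 - <<'E'
from h import *
nose();print(sf(env.get_state()['tcp_pos']))
c=cam('wrist','w4.png'); np.save('T4.npy',c['T'])
a=cam('top')['img'][165:225,255:370]
w=c['img'].copy()
cv2.imwrite('pics/w5.png',np.vstack([cv2.resize(w[110:310,130:390],(520,400),interpolation=2),cv2.resize(a,(520,196),interpolation=2)])[:,:,::-1])
print(proj(c,[*S,.073]),proj(c,[*(S+.06*Y),.073]))
E
```

```text
clock: 15.65
tcp_pos: [0.6021, 0.1057, 0.1616]
clock: 16.07
tcp_pos: [0.4822, 0.0947, 0.1535]
orientation: [-0.002, 0.584, 0.811, -0.001]
wrist_force: [-1.3, -0.7, -0.4]
finger_gap: 0.0134
grip_force: 32.2
clock: 16.23
blob [270 210  12  14  95] nose along 110.4 z 58.3 mm tilt~-0.006 tcp [7.000e-01 1.000e-01 1.543e+02] F [ 0.1  0.1 -0.1] 16.2833
[7.06066330e-04 5.79469981e-05 1.54349126e-01]
(np.float64(251.53360159701262), np.float64(206.21802877443173)) (np.float64(251.5288446963931), np.float64(117.55592400582027))
```

View pics/w5.png

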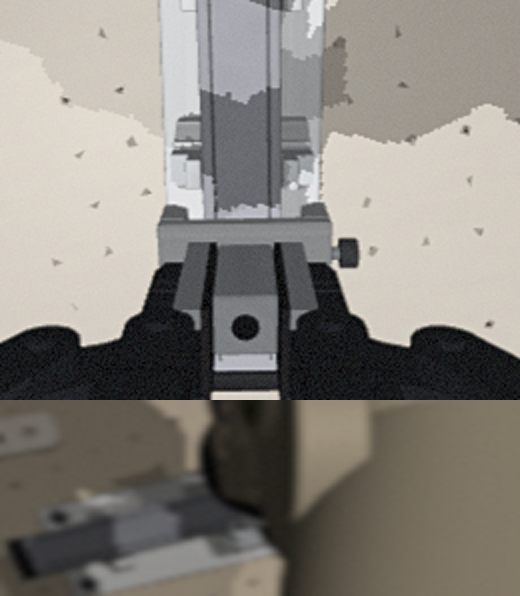

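```bash
python3 - <<'E'
from h import *
c=cam('wrist'); print(np.abs(np.array(c['T'])-np.load('T4.npy')).max())
P=lambda u,v,z:(sf(onz(c,130+u/2,110+v/2,z))*1e3).round(1)
print('head',P(197,60,.073),P(282,60,.073),P(206,205,.073),P(281,205,.073))
print('saddle',P(159,223,.136),P(330,223,.136),'stub',P(245,327,.166))
for k in(-.006,0,.006):
  for z in (.053,.045): u,v=proj(c,[*(S+k*Y),z]); print(k,z,(u-130)*2,(v-110)*2)
for z in(.012,.03,.045,.053): print(z,P(190,120,z),P(190,152,z),P(190,185,z))
cv2.imwrite('pics/w6.png',cv2.resize(c['img'][160:220,200:310],(770,420),interpolation=2)[:,:,::-1])
E
```

```text
0.0007072308857554166
head [-15.3  45.6  73. ] [12.7 45.7 73. ] [-13.1  -4.5  73. ] [13.1 -4.5 73. ]
saddle [-20.8  11.6 136. ] [ 21.6  11.6 136. ] stub [  0.5  -0.4 166. ]
-0.006 0.053 243.67129216973376 192.1945494010631
-0.006 0.045 243.71765868241744 186.18971080425956
0 0.053 243.67360860524246 177.0077041256299
0 0.045 243.72019295026922 171.4356238013458
0.006 0.053 243.6759550913709 161.62384317203873
0.006 0.045 243.7227590702185 156.49609917118045
0.012 [-23.4  14.1  12. ] [-23.7  -0.2  12. ] [-24.  -15.3  12. ]
0.03 [-21.8  17.5  30. ] [-22.1   4.2  30. ] [-22.4 -10.   30. ]
0.045 [-20.5  20.3  45. ] [-20.8   7.8  45. ] [-21.1  -5.5  45. ]
0.053 [-19.8  21.8  53. ] [-20.1   9.7  53. ] [-20.3  -3.2  53. ]
```

View pics/w6.png

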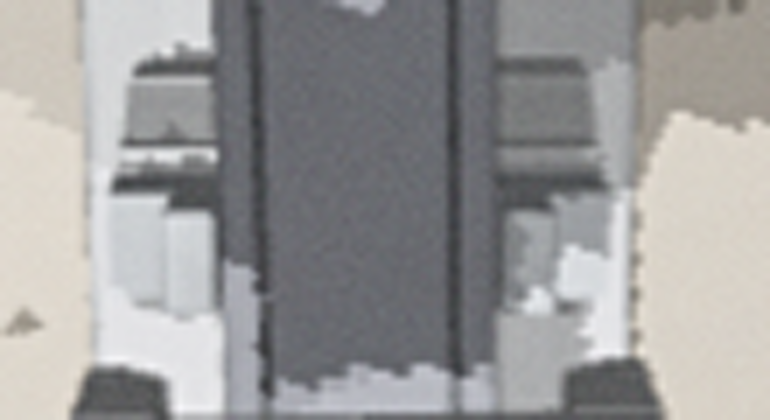

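Edge cheeks span crop rows 205–310, so the edge centre is about 1.5 mm towards +y of the saddle. The saddle is centred on the head to within 0.5 mm. I'll correct and descend.

```bash
python3 -m jog '[[1,0.0015,-0.0005,0,-1],[1,0,0,0.015,0],[1,0,0,0.015,0],[1,0,0,0.01,0],[1,0,0,0.004,0]]' |head -2
python3 -m jog '[[1,0,0,0.003,0],[1,0,0,0.003,0],[1,0,0,0.002,0],[1,0,0,0.001,0],[1,0,0,0,0]]'
python3 -c "
from h import *
print(sf(env.get_state()['tcp_pos']));nose()"
```

```text
clock: 16.85
tcp_pos: [0.4851, 0.0958, 0.1086]
clock: 17.27
tcp_pos: [0.4863, 0.0958, 0.1015]
orientation: [0.0, 0.578, 0.816, 0.0]
wrist_force: [-0.5, 1.1, -0.6]
finger_gap: 0.0133
grip_force: 32.3
[-0.00077315  0.00184717  0.10149067]
blob [270 210  12  15  99] nose along 110.6 z 58.2 mm tilt~-0.007 tcp [ -0.7   1.8 101.6] F [-0.1  0.9 -1.4] 17.3167
```

```bash
python3 -m jog '[[1,0,0,0.001,0],[1,0,0,0.001,0],[1,0,0,0.001,0],[1,0,0,0,0]]'
python3 -m jog '[[1,0,0,0.001,0],[1,0,0,0.0005,0],[1,0,0,0,0]]'
python3 -c "
from h import *
print(sf(env.get_state()['tcp_pos']));nose()"
```

```text
clock: 17.65
tcp_pos: [0.486, 0.0958, 0.0982]
orientation: [-0.0, 0.578, 0.816, 0.0]
wrist_force: [0.2, -0.5, -0.7]
finger_gap: 0.0134
grip_force: 32.2
clock: 17.9
tcp_pos: [0.486, 0.0958, 0.0967]
orientation: [-0.0, 0.578, 0.816, 0.0]
wrist_force: [1.1, 0.1, -0.0]
finger_gap: 0.0135
grip_force: 32.2
[-0.00100679  0.00191578  0.09668393]
blob [270 210  12  15  99] nose along 110.6 z 58.2 mm tilt~-0.007 tcp [-1.   1.9 96.7] F [ 0.5  0.  -0.4] 17.95
```

```bash
for i in 1; do python3 -m jog '[[1,0,0,0.0005,0],[1,0,0,0.0005,0],[1,0,0,0,0]]'|sed -n '2p;4p'; done; python3 -m jog '[[1,0,0,0.0005,0],[1,0,0,0,0]]'|sed -n '2p;4p'
python3 -c "
from h import *
nose()"
```

```text
tcp_pos: [0.4862, 0.0958, 0.0965]
wrist_force: [-2.0, 0.1, 4.9]
tcp_pos: [0.4863, 0.0958, 0.0965]
wrist_force: [-4.0, 0.5, 8.3]
blob [270 210  12  15  98] nose along 110.0 z 58.2 mm tilt~-0.008 tcp [-0.8  1.8 96.5] F [-2.4 -0.1  8.2] 18.4167
```

Contact is at z=96.5, exactly the seated height, and the head is still level. I'll ease off the pressure, open, and check.

```bash
python3 -m jog '[[1,0,0,-0.0006,0],[1,0,0,-0.0004,0],[1,0,0,0,0]]' 20 |sed -n '2p;4p'
python3 -m jog '[[0.55,0,0,0,0],[0.4,0,0,0,0],[0.3,0,0,0,0],[0.3,0,0,0,0],[0.3,0,0,0,0]]'
python3 -c "
from h import *
nose()"
```

```text
tcp_pos: [0.4863, 0.0958, 0.0965]
wrist_force: [-0.4, -0.4, 2.4]
clock: 19.08
tcp_pos: [0.4861, 0.0958, 0.0962]
orientation: [-0.0, 0.578, 0.816, -0.0]
wrist_force: [-0.5, -0.6, 0.1]
finger_gap: 0.0297
grip_force: 0.0
blob [270 210  12  15  97] nose along 110.0 z 58.3 mm tilt~-0.006 tcp [-1.   1.9 96.2] F [-0.4 -0.4 -0.7] 19.1333
```

Released and still level. I'll go straight up, then look.

```bash
python3 -m jog '[[0.3,0,0,-0.01,0],[0.3,0,0,-0.02,0],[0.3,0,0,-0.04,0],[0.3,0,0,-0.04,0],[0.3,0,0,-0.03,0]]' |sed -n '2p;4p'
python3 -m jog '[[0.3,-0.04,0,0,0],[0.3,-0.03,0,0,0],[0.3,0,0,0,0],[0.3,0,0,0,0],[0.3,0,0,0,0]]' |sed -n '1p;2p'
python3 - <<'E'
from h import *
nose()
w=cam('wrist')['img'][20:240,160:350]; b=cam('scene')['img'][165:255,252:372]
cv2.imwrite('pics/w7.png',np.hstack([cv2.resize(w,(345,400),interpolation=2),cv2.resize(b,(445,400),interpolation=2)])[:,:,::-1])
E
```

```text
tcp_pos: [0.4864, 0.0958, 0.2401]
wrist_force: [0.1, -0.5, 0.0]
clock: 19.97
tcp_pos: [0.509, 0.0299, 0.2365]
blob [270 210  12  15 100] nose along 110.8 z 58.4 mm tilt~-0.005 tcp [-2.000e-01 -6.740e+01  2.363e+02] F [-1.2 -0.1  0.8] 20.0167
```

View pics/w7.png

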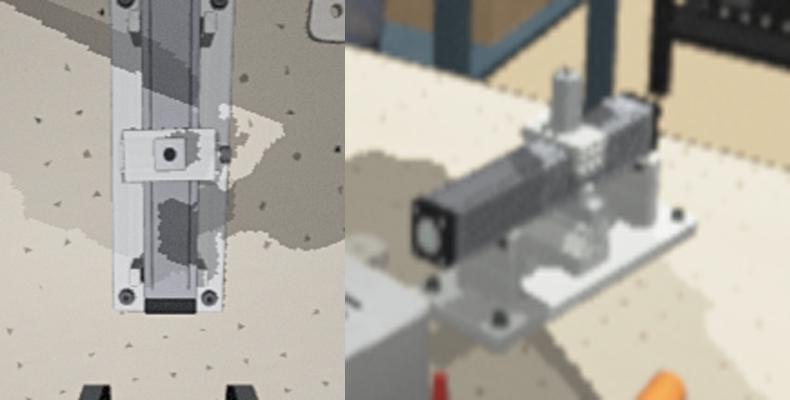

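The saddle sits seated over the edge and the head is level, with its tail clear. One numeric check of the saddle against the plate's screws.

```bash
python3 - <<'E'
from h import *
c=cam('wrist'); P=lambda u,v,z: sf(onz(c,160+u/1.816,20+v/1.818,z))*1e3
s=np.mean([P(*p,.012) for p in[(125,3),(218,3),(126,297),(209,297)]],0)
print(s,P(170,154,.108),'body',P(170,128,.078)[1],P(170,182,.078)[1]); nose()
E
```

```text
[-0.86509063 -0.39410731 12.        ] [ -0.72164789   1.4653692  108.        ] body 13.6926741071664 -11.267732924863415
blob [270 210  12  15  99] nose along 110.8 z 58.3 mm tilt~-0.007 tcp [ 1.000e-01 -6.720e+01  2.362e+02] F [ 0.  -0.6  0.4] 20.2167
```

```bash
python3 -c "
from workcell import env
print(env.hand_in())"
```

```text
the job is handed in; nothing more can be done
None
```

The job is handed in at about 20 s: the head lies level on the knife edge alone, with the saddle fully seated within about 2 mm of straight above the edge and released; the hand-in returned no verdict.

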